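Kick the stand down and hold the balance bike upright

ROBOT

A 6-joint arm with a two-finger parallel gripper is mounted at the origin on the work surface. World frame = base frame: x ahead of the robot, y to its left, z up, the work surface at z = 0. Lengths are in m, angles in rad, forces in N, time in s.
With the tool pointing down it reaches from about 0.35 to 0.85 m from the base axis. Payload 8.1 kg.
Tool frame: the origin (TCP) lies at the centre of the arm's flange, where the gripper is bolted on; the fingertips stand 186 mm ahead of it and the grasp point (between the pads) lies 167 mm ahead of it; z points along the fingers, y is the direction in which the jaws open and shut (so a half turn about z gives the same grasp; the last joint's range is limited). The gripper opens to 93 mm and grips with 3 to 60 N. Pads are 15 mm wide; open, the fingers measure 128 mm over their backs; the gripper's body (75 mm by 188 mm) begins 65 mm behind the grasp point.
Start: joints at [1.029, 0.13, 1.488, -0, 1.523, -0.085], TCP at [0.265, 0.538, 0.405] pointing down, gripper open.
Joint ranges: [-2.96, 2.96], [-0.89, 2.26], [0.02, 2.5], [-1.34, 4.48], [0, 2.73], [-2.66, 2.66]. Speed limits (rad/s): [2.39, 2.39, 2.79, 3.14, 3.14, 3.14].

INTERFACE

Orientations are given as a rotation vector (axis times angle).
In Python, from plant import robot, viewer, order gives the robot as it stands.
- The arm moves only by the tool apply_moves, never from a script. Its argument "deltas" is a list of rows, each a list of 3 entries, a list of its own where there are three numbers: the finger opening in mm, from 0 to 93, then the shift along the tool's x, y, z in mm, then the turn about the tool's z in rad. In form: [[grip, [dx, dy, dz], yaw], ...]. A call has 1 to 5 rows; each row shifts and turns the commanded pose from where the row before left it, along the tool's axes as they then stand; what a row does not reach is not made up. A row lasts 1/8 s, in which the tool goes at most 62.5 mm and 10.7 degrees, less where a joint would pass 70% of its speed; a pose out of reach is approached as far as the arm can. A call is refused whole if a number of a shift passes 62.5 or a number of a turn 0.188, either way. A call with a gripper value outside its range is refused whole. The fingers move at their own pace and stop on an object; "grip_force" is the grip in N (left out, the last holds). Time passes only in rows, so rows that do not move let the fingers close. It gives the time, the measured TCP pose, the force and the opening at its end, in the units of the state.
- robot.read_state(): the state, without advancing time (a new reading comes with each control period).
- viewer.read_camera(name): name is "scene" or "top"; returns the picture (480x640x3 uint8, blue, green, red); there is no depth.
- viewer.get_calibration(name): a dict with "fx", "fy", "cx", "cy" (pixels), "R" (3x3) and "t" (3): a world point X has camera coordinates R X + t. Camera axes: x right, y down, z forward; pixel columns grow to the right and rows downward; lengths in m; the calibration is good to about 2 mm. A picture is of the moment at which its call begins. get_calibration takes no time and is no camera call.
- order.close_job(): hands the job in, once; it reports no verdict.
The state is a dict: "t": time; "q": joint angles; "dq": joint speeds; "joint_torque": joint torques, N m; "tool_pos": TCP position; "orientation": TCP orientation; "force": force on the tool from outside, world axes, zero at the start; "wrist_torque": the same for the moment, N m; "opening": finger opening in m.
Only numpy, scipy, OpenCV 4.12 (cv2) and the standard library are available. Lean on these libraries where they do the work, as an engineer would, in place of code of your own. Each camera call takes 0.05 s, during which the arm holds its last target. There are 200 camera calls.

TASK

The small balance bike leans on the lumber trestle with its new kickstand still folded back along the rear wheel. Push the kickstand down past the pull of its over-centre spring until it snaps to its down stop and stays there by itself; then grip the bare seat post (the tube by the rear wheel), bring the frame off the trestle and hold it plumb upright, so that the leg can be marked for length. Both tyres stay on the bench where they stand, the other things on the bench are left alone, and you finish still holding the bike upright: do not let go.

Things in the scene. Friction and masses are not known exactly. Their poses are not given: they have to be found in the camera images.
- bike: Toddler's balance bike, grey tubes, 1.6 to 2.5 kg, two 250 mm wheels, leaning about 0.21 rad from the robot on the trestle's edge. Own frame: x to its right (to the trestle), y forwards, z up in the plane of the frame, origin on the tread line 190 mm ahead of the rear axle. Wheels and steering are strapped: it only tips, about the line where the tyres stand. Let go upright, it tips over to either side.
- kickstand (a joint): Kickstand angle, rad: 0 folded (leg points backwards, level, beside the rear wheel on the robot's side), 1.756 at its stop down. An over-centre spring holds it at either stop: it resists over the first 0.85 rad (0.7 N m at the start, falling to nothing at 0.85), then throws the leg on to the down stop by itself.
- stand_pivot (a point): Pivot of the kickstand on the bike's left side, at (-58, -43, 150) mm in the bike's frame. The leg turns about the axis (0.9375, -0.1146, -0.3287) of the bike's frame, right-hand rule; folded it points along (-0.100, -0.993, 0.060), down along (-0.309, 0.160, -0.938).
- stand_foot (a point): Centre of the round end of the kickstand's rubber foot (18 mm thick, 40 mm long), 132 mm from the pivot. The leg is a straight bare bar 13 mm in diameter. With the bike upright and the stand down the foot hangs 17 mm clear of the bench.
- seat_post (a point): Where to grip the bare aluminium seat post, a round tube 25 mm in diameter just ahead of the rear wheel (the stub at the front end is the steerer): on its axis, at (0, -95, 320) mm in the bike's frame. Its direction there is (0, -0.342, 0.940): it slants 20 degrees backwards. It ends 26 mm above this point; its collar (35 mm) begins 38 mm below.
- rear_tread (a point): Middle of the tread under the rear wheel, (0, -190, 0) mm in the bike's frame. Tyres are 42 mm wide with a round tread; the left stay and axle nut stand out to x -59 mm.
- front_tread (a point): Middle of the tread under the front wheel, (0, 310, 0) mm in the bike's frame.
- trestle: Low lumber trestle, fixed: a board 89 x 380 x 38 mm laid flat on two posts, its top 268 mm up, its front edge (x -44.5 mm in its own frame, y along the board) carrying the leaning seat tube. Origin on the bench under its middle.
- spanner: bystander, leave alone: chrome open-ended spanner, 170 long; origin under its middle
- grease_jar: bystander, leave alone: squat jar with black cap, 64 diameter, 60 high; origin under its middle
- tape_roll: bystander, leave alone: grey roll of tape lying flat, 96 outside diameter, 25 high; origin under its middle
- saddle: bystander, leave alone: black child's saddle, about 190 x 135 x 65 high; origin under its middle
- handlebar: bystander, leave alone: loose swept handlebar with rubber grips, 400 wide, lying flat; origin under its middle
- hacksaw: bystander, leave alone: small hacksaw lying flat, about 310 x 95; origin under its middle
- tape_measure: bystander, leave alone: tape measure standing on the trestle, 66 x 36 x 62 high; origin under its middle

How it is judged:
On the way, in this order (a step that is already met when the one before it is completed fails the run):
1. the kickstand has gone over centre and sits at its down stop, with nothing pushing it (value of joint kickstand above 1.66 rad and contact force between each of the fingers, the arm and kickstand below 0.2 N), for 0.3 s.
2. the gripper holds the frame upright, off the trestle, stand still down (value of joint kickstand above 1.66 rad and angle between bike's own z axis and vertical below 0.08 rad and contact force between the fingers and bike above 1 N and distance between the grasp point and seat_post below 0.045 m and contact force between bike and trestle below 0.2 N and contact force between kickstand and table below 0.2 N), for 0.3 s.
At the end, for the whole second after the job is handed in: The kickstand is at its down stop (joint above 1.66 rad); the gripper is on the seat post (within 45 mm of its point) and holds the frame within 0.08 rad of upright and still; the trestle and the stand's foot carry nothing; both tyres are down on the bench, within 60 mm of where they stood (all of step 2 and height (world z) of each of rear_tread, front_tread below 0.012 m and distance of each of rear_tread, front_tread from where it was at the start of the episode below 0.06 m and linear speed of bike below 0.03 m/s); the arm keeps its last pose, push and grip.
It fails at once if the bike falls over (angle between bike's own z axis and vertical above 0.5 rad).
It fails at once if a wheel is lifted clear off the bench (height (world z) of any of rear_tread, front_tread above 0.03 m).
It fails at once if a bystander is pushed away (distance of any of spanner, grease_jar, tape_roll, saddle, handlebar, hacksaw, tape_measure from where it was at the start of the episode above 0.04 m).
It also fails if it takes over 51 s, if anything falls off the work surface, if the arm or the gripper's body presses on something with over 40 N, if the wrist force passes 120 N, or if a joint passes its speed limit or range.

## Working session

There is one attempt and no reset: what is moved stays moved. The work goes in short steps, Python scripts to look and compute and a tool call to move; the robot and the scene stay as the last step left them, time stands still between calls to the robot, and variables do not carry over. Pictures are saved under pics/ and viewed, about 8 in all and at most 12, crops included, and the job is handed in when it is done.

Besides the shell and the picture viewer there is one more tool, called after "Request:" as a command line: name --argument value ..., lists and objects as JSON in quotes. apply_moves: Moves the arm, as the interface text tells. Its arguments: {"type":"object","properties":{"deltas":{"type":"array"},"grip_force":{"type":"number"}},"required":["deltas"]}

```bash
mkdir -p pics; ls; python3 - <<'E'
from plant import robot, viewer, order
import cv2, numpy as np
np.set_printoptions(precision=4,suppress=True)
s=robot.read_state(); print(s['t'],s['tool_pos'],s['orientation'],s['opening'])
for n in("scene","top"):
    cv2.imwrite(f'pics/{n}0.png',viewer.read_camera(n)); c=viewer.get_calibration(n); print(n,c['fx'],c['fy'],c['cx'],c['cy'],np.array(c['R']),c['t'], -np.array(c['R']).T@np.array(c['t']))
E
```

```text
pics
0.0 [0.2645 0.5383 0.4037] [-0.7111 -3.0595  0.0027] 0.09248945572191022
scene 497.64670589469426 497.64670589469426 330.7670654094374 237.9034295027672 [[ 0.9972 -0.0742 -0.0101]
 [-0.0679 -0.8406 -0.5373]
 [ 0.0314  0.5365 -0.8433]] [-0.5149  0.144   1.562 ] [ 0.4742 -0.7552  1.3895]
top 487.84580963548484 487.84580963548484 312.40513952612827 243.66659018621397 [[ 0.0019 -0.9999 -0.0104]
 [-0.997  -0.0011 -0.078 ]
 [ 0.078   0.0105 -0.9969]] [-0.0065  0.5353  1.2618] [ 0.4352 -0.0191  1.2996]
```

View pics/scene0.png

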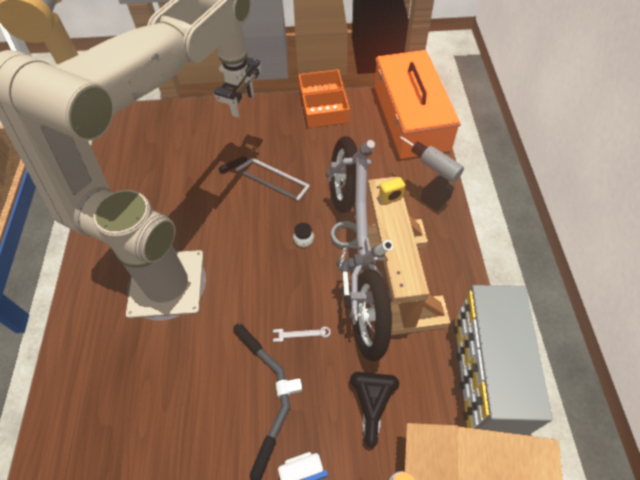

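View pics/top0.png

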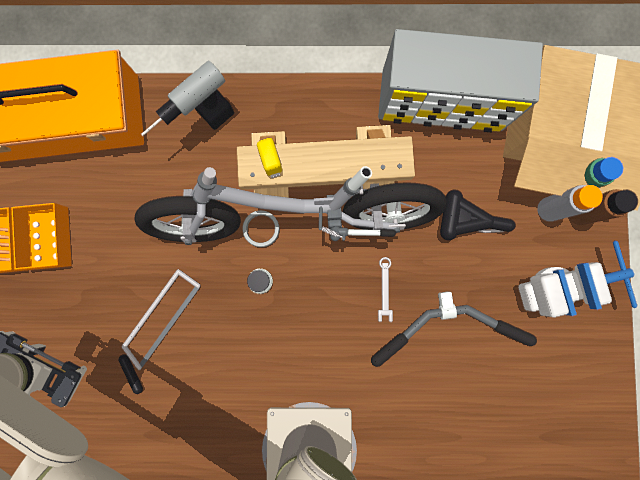

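```bash
python3 - <<'E'
import cv2, numpy as np
a=cv2.imread('pics/top0.png')[155:255,300:460]; b=cv2.imread('pics/scene0.png')[225:365,320:420]
A=cv2.resize(a,None,fx=5,fy=5,interpolation=cv2.INTER_CUBIC)[:, :]
cv2.imwrite('pics/c_top.png',A)
b=cv2.resize(b,None,fx=4,fy=4,interpolation=cv2.INTER_CUBIC)
cv2.imwrite('pics/c_sc.png',b)
E
```

```text
(no output)
```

View pics/c_top.png

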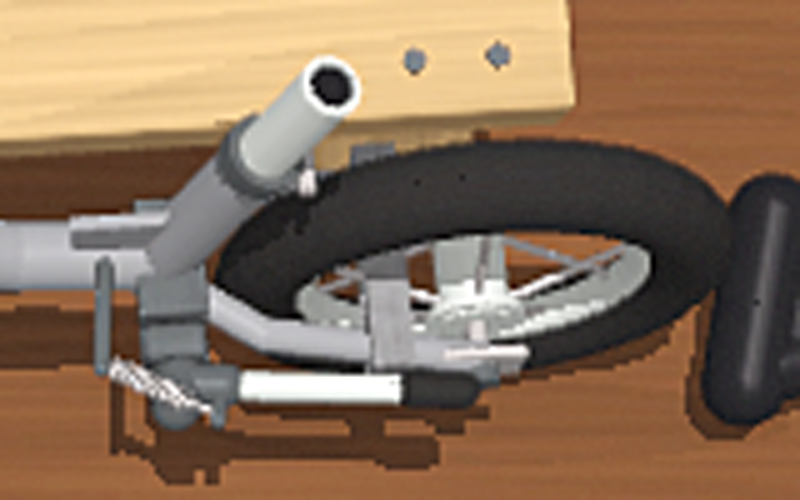

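View pics/c_sc.png

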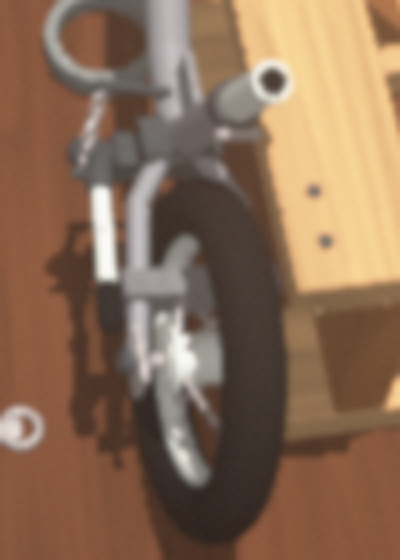

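```bash
cat > h.py <<'E'
import numpy as np
from scipy.spatial.transform import Rotation as Ro
from scipy.optimize import least_squares
from plant import robot, viewer, order
np.set_printoptions(precision=4,suppress=True)
PIV=np.array([-58,-43,150])/1e3; AX=np.array([.9375,-.1146,-.3287]); AX/=np.linalg.norm(AX)
F0=np.array([-.1,-.993,.06]); POST=np.array([0,-95,320])/1e3; PD=np.array([0,-.342,.94])
END=POST+.026*PD; AXR=np.array([0,-190,125])/1e3; AXF=np.array([0,310,125])/1e3
def leg(th,r=.132): return PIV+r*(Ro.from_rotvec(AX*th).apply(F0/np.linalg.norm(F0)))
def rot(p): return Ro.from_euler('z',p[2])*Ro.from_euler('y',p[3])
def T(p,X): return rot(p).apply(X)+np.array([p[0],p[1],0])
def proj(n,X):
    c=viewer.get_calibration(n); Y=np.array(c['R'])@X+np.array(c['t'])
    return np.array([c['fx']*Y[0]/Y[2]+c['cx'],c['fy']*Y[1]/Y[2]+c['cy']])
def fit(obs,p0=(.55,0,0,.21)):
    f=lambda p: np.concatenate([(proj(n,T(p,X))-np.array(u))*w for n,X,u,w in obs]+[[(p[3]-.21)*200]])
    r=least_squares(f,p0); return r.x,r.fun
E
python3 - <<'E'
from h import *
p,r=fit([('top',END,(366.2,172),1),('scene',END,(388,245),1),('top',leg(0),(392.6,233),1),('scene',leg(0),(347.2,305.5),1),('top',AXR,(395,206),.4),('top',AXF,(187.5,219.5),.4)])
print(p,r)
for n,X in dict(post=POST,end=END,foot=leg(0),piv=PIV,axr=AXR,rt=np.array([0,-.19,0]),ft=np.array([0,.31,0])).items(): print(n,T(p,X),proj('top',T(p,X)),proj('scene',T(p,X)))
for th in np.arange(0,1.8,.2): print(round(th,2),T(p,leg(th)),T(p,leg(th,.1)))
print('post dir',rot(p).apply(PD),'axis',rot(p).apply(AX))
np.save('p.npy',p)
E
```

```text
[ 0.5761 -0.0177  0.0564  0.2102] [ 0.5296  0.3593  0.0979 -0.1438  0.0057 -0.2447  0.5742 -0.9551 -0.2267
  1.069   0.7285  0.227   0.0418]
post [ 0.6481 -0.1088  0.313 ] [361.3748 177.663 ] [384.6201 247.091 ]
end [ 0.6537 -0.1174  0.3369] [366.7296 172.3593] [388.0979 244.8562]
foot [ 0.5493 -0.1936  0.1693] [392.6057 232.7553] [347.7742 304.5449]
piv [ 0.5532 -0.062   0.1588] [335.8178 231.5233] [344.7699 263.7256]
axr [ 0.6129 -0.2059  0.1222] [394.4332 208.6724] [370.9063 314.239 ]
rt [ 0.5868 -0.2074  0.    ] [387.9077 225.1518] [359.7916 332.2343]
ft [ 0.5586  0.2918 -0.    ] [201.5945 235.4651] [336.662  197.9914]
0.0 [ 0.5493 -0.1936  0.1693] [ 0.5502 -0.1617  0.1668]
0.2 [ 0.5357 -0.1923  0.1467] [ 0.54   -0.1608  0.1497]
0.4 [ 0.5229 -0.1859  0.1247] [ 0.5302 -0.1559  0.1329]
0.6 [ 0.5112 -0.1745  0.1039] [ 0.5214 -0.1473  0.1172]
0.8 [ 0.5012 -0.1587  0.0854] [ 0.5138 -0.1353  0.1032]
1.0 [ 0.4933 -0.139   0.0698] [ 0.5078 -0.1203  0.0914]
1.2 [ 0.4877 -0.1162  0.0577] [ 0.5036 -0.1031  0.0822]
1.4 [ 0.4848 -0.0913  0.0497] [ 0.5014 -0.0842  0.0762]
1.6 [ 0.4846 -0.0652  0.046 ] [ 0.5012 -0.0644  0.0734]
post dir [ 0.2151 -0.3304  0.9193] axis [ 0.8534 -0.0666 -0.5171]
```

```bash
cat >> h.py <<'E'
def pose():
    s=robot.read_state(); R=Ro.from_rotvec(s['orientation']).as_matrix(); return np.array(s['tool_pos']),R,s
def show():
    t,R,s=pose(); print('t',s['t'],'tcp',t,'tip',t+.186*R[:,2],'F',np.array(s['force']),'open',s['opening'],'q',np.array(s['q'])); print('tool x',R[:,0],'y',R[:,1],'z',R[:,2])
def delta(w):  # world shift (m) -> tool mm
    return pose()[1].T@np.array(w)*1e3
def to(tip): t,R,s=pose(); return delta(np.array(tip)-t-.186*R[:,2])
E
python3 - <<'E'
from h import *
show()
p=np.load('p.npy')
print('wheel dir',rot(p).apply([0,1,0]))
for th in (0,.2,.4,.6,.8,1.,1.1):
    print(th,'edge contact',T(p,leg(th,.07)),T(p,leg(th,.0875)))
E
```

```text
t 0.1 tcp [0.2645 0.5383 0.4038] tip [0.2644 0.538  0.2178] F [-0.8474  0.6839  0.3561] open 0.09324851043917608 q [ 1.0286  0.1311  1.4892 -0.      1.523  -0.0854]
tool x [-0.8975  0.4411  0.0001] y [ 0.4411  0.8975 -0.0017] z [-0.0009 -0.0015 -1.    ]
wheel dir [-0.0564  0.9984 -0.    ]
0 edge contact [ 0.5511 -0.1318  0.1644] [ 0.5506 -0.1492  0.1658]
0.2 edge contact [ 0.5439 -0.1311  0.1524] [ 0.5416 -0.1484  0.1508]
0.4 edge contact [ 0.5371 -0.1277  0.1407] [ 0.5331 -0.1442  0.1362]
0.6 edge contact [ 0.5309 -0.1217  0.1297] [ 0.5253 -0.1366  0.1224]
0.8 edge contact [ 0.5256 -0.1133  0.1199] [ 0.5187 -0.1261  0.1102]
1.0 edge contact [ 0.5214 -0.1028  0.1116] [ 0.5135 -0.113   0.0998]
1.1 edge contact [ 0.5198 -0.097   0.1082] [ 0.5114 -0.1057  0.0955]
```

Request:
apply_moves --deltas '[[0, [0, 0, 0], -0.172], [0, [0, 0, 0], -0.172], [0, [0, 0, 0], -0.172]]'

```text
t: 0.48
tool_pos: [0.2646, 0.5384, 0.4041]
orientation: [0.102, -3.139, 0.001]
force: [-0.6, -0.2, -0.7]
opening: 0.0674
```

```bash
python3 -c "
from h import *
show(); print(to([.46,.15,.22]),delta([0,-.299,0]))"
```

```text
t 0.475 tcp [0.2646 0.5384 0.4041] tip [0.2644 0.5382 0.2181] F [-0.5669 -0.2029 -0.7409] open 0.06741683326305606 q [ 1.0286  0.1308  1.4889  0.      1.523  -0.6071]
tool x [-0.9979 -0.0648  0.0007] y [-0.0648  0.9979 -0.0009] z [-0.0006 -0.0009 -1.    ]
[-169.9839 -400.0608   -1.6452] [  19.3813 -298.3711    0.2762]
```

Request:
apply_moves --deltas '[[0, [-24, -57, 0], 0], [0, [-24, -57, 0], 0], [0, [-24, -57, 0], 0], [0, [-24, -57, 0], 0], [0, [-24, -57, 0], 0]]'

```text
t: 1.1
tool_pos: [0.4016, 0.2592, 0.4044]
orientation: [0.094, -3.14, 0.0]
force: [1.3, -0.2, -0.2]
opening: 0.0177
```

Request:
apply_moves --deltas '[[0, [-24, -57, 0], 0], [0, [-24, -57, 0], 0], [0, [4, -60, 0], 0], [0, [4, -60, 0], 0], [0, [4, -60, 0], 0]]'

```text
t: 1.72
tool_pos: [0.4541, -0.0321, 0.4045]
orientation: [0.093, -3.14, -0.0]
force: [1.5, -0.9, 0.6]
opening: 0.0002
```

Request:
apply_moves --deltas '[[0, [4, -60, 0], 0], [0, [4, -60, 0], 0], [0, [0, 0, 0], 0]]'

```text
t: 2.1
tool_pos: [0.453, -0.1541, 0.4042]
orientation: [0.084, -3.139, 0.001]
force: [0.3, 0.5, -0.1]
opening: 0.0004
```

```bash
python3 -c "
from h import *
show(); print(to([.549,-.149,.2]),to([.549,-.149,.174]))"
```

```text
t 2.1 tcp [ 0.453  -0.1541  0.4042] tip [ 0.4528 -0.1542  0.2182] F [ 0.2715  0.5226 -0.1476] open 0.00036988911967400626 q [-0.4346 -0.2033  1.8148 -0.0009  1.5309 -2.0588]
tool x [-0.9986 -0.0534  0.0011] y [-0.0534  0.9986 -0.0005] z [-0.0011 -0.0005 -1.    ]
[-96.3504   0.0174  18.1143] [-96.3793   0.0295  44.1142]
```

Request:
apply_moves --deltas '[[0, [-48, 0, 9], 0], [0, [-48, 0, 9], 0], [0, [0, 0, 0], 0]]'

```text
t: 2.48
tool_pos: [0.5512, -0.1431, 0.3832]
orientation: [0.096, -3.135, -0.004]
force: [-1.6, -0.1, -0.9]
opening: 0.0007
```

```bash
python3 -c "
from h import *
import cv2
show(); print(to([.549,-.149,.174]))
a=viewer.read_camera('scene')[200:340,290:430];b=viewer.read_camera('top')[155:295,290:430]
cv2.imwrite('pics/k1.png',cv2.resize(np.hstack([a,b]),None,fx=2.8,fy=2.8,interpolation=cv2.INTER_CUBIC))"
```

```text
t 2.475 tcp [ 0.5512 -0.1431  0.3832] tip [ 0.5503 -0.1426  0.1972] F [-1.5655 -0.1281 -0.8819] open 0.0006754499784283876 q [-0.3442  0.0616  1.6006  0.0007  1.4848 -1.9764]
tool x [-0.9981 -0.0613  0.0048] y [-0.0613  0.9981  0.0028] z [-0.005   0.0025 -1.    ]
[ 1.5507 -6.3765 23.2384]
```

View pics/k1.png

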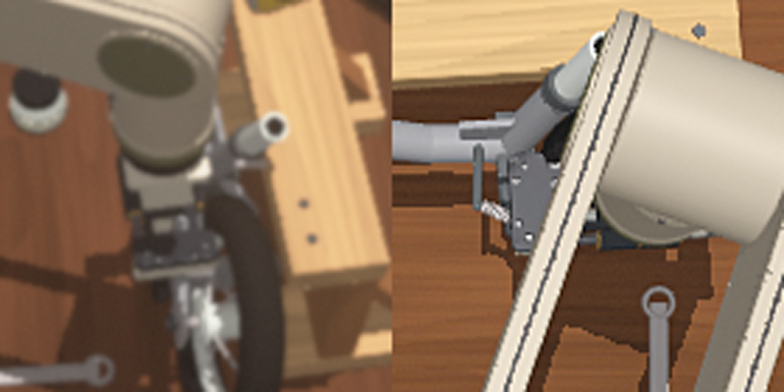

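```bash
python3 -c "
from h import *
p=np.load('p.npy'); show(); prev=None
t,R,s=pose(); tip=t+.186*R[:,2]
for th in (0,.15,.3,.45,.6,.75,.9,1.05,1.15):
    a=T(p,leg(th,.065)); d=a-T(p,PIV); d/=np.linalg.norm(d)
    n=np.array([0,0,1])-d[2]*d; n/=np.linalg.norm(n)
    c=a+np.array([-.001,-.0175,.0065/n[2]])
    print(th,c,R.T@(c-tip)*1e3); tip=c
"
```

```text
t 2.575 tcp [ 0.5496 -0.1436  0.3857] tip [ 0.5491 -0.1435  0.1997] F [-0.2902  0.1308  0.148 ] open 0.0006976349781312232 q [-0.3459  0.0549  1.603   0.0001  1.4862 -1.9775]
tool x [-0.9981 -0.0608  0.0023] y [-0.0608  0.9982  0.0011] z [-0.0023  0.0009 -1.    ]
0 [ 0.5503 -0.1443  0.1705] [-1.1261 -0.953  29.2537]
0.15 [ 0.5452 -0.1441  0.1621] [4.9931 0.5109 8.3611]
0.3 [ 0.5403 -0.1424  0.154 ] [4.7496 1.9486 8.1832]
0.45 [ 0.5357 -0.1394  0.1462] [4.3994 3.3426 7.8137]
0.6 [ 0.5315 -0.1349  0.1389] [3.9505 4.6615 7.2522]
0.75 [ 0.5277 -0.1293  0.1324] [3.413  5.8757 6.502 ]
0.9 [ 0.5245 -0.1225  0.1269] [2.7988 6.958  5.5727]
1.05 [ 0.5219 -0.1148  0.1224] [2.1219 7.8841 4.4854]
1.15 [ 0.5205 -0.1091  0.1201] [1.0144 5.6838 2.3282]
```

Request:
apply_moves --deltas '[[0, [-1, -1, 15], 0], [0, [0, 0, 14], 0], [0, [5, 0.5, 8.4], 0], [0, [4.7, 2, 8.2], 0], [0, [0, 0, 0], 0]]'

```text
t: 3.2
tool_pos: [0.54, -0.1447, 0.3414]
orientation: [-0.091, 3.139, -0.003]
force: [-0.8, -3.3, 5.9]
opening: 0.0004
```

```bash
python3 -c "
from h import *
show()"
```

```text
t 3.2 tcp [ 0.54   -0.1447  0.3414] tip [ 0.5402 -0.1451  0.1554] F [-0.841  -3.344   5.9462] open 0.00036198942003394345 q [-0.3529  0.0576  1.6823 -0.0016  1.3998 -1.9816]
tool x [-0.9983 -0.0581 -0.001 ] y [-0.0581  0.9983 -0.0022] z [ 0.0012 -0.0021 -1.    ]
```

Contact as expected: about 6 N upwards. I continue on the arc.

Request:
apply_moves --deltas '[[0, [4.4, 3.3, 7.8], 0], [0, [4, 4.7, 7.3], 0], [0, [3.4, 5.9, 6.5], 0], [0, [2.8, 7, 5.6], 0], [0, [2.1, 7.9, 4.5], 0]]'

```text
t: 3.82
tool_pos: [0.5218, -0.1156, 0.3087]
orientation: [0.092, -3.14, -0.001]
force: [1.0, 0.2, -0.1]
opening: 0.0007
```

Request:
apply_moves --deltas '[[0, [1, 5.7, 3], 0], [0, [1, 4, 4], 0], [0, [0, 0, 0], 0]]'

```text
t: 4.2
tool_pos: [0.5197, -0.1061, 0.302]
orientation: [0.094, -3.14, -0.001]
force: [0.4, 0.2, 1.3]
opening: 0.0003
```

```bash
python3 -c "
from h import *
show()"
```

```text
t 4.2 tcp [ 0.5197 -0.1061  0.302 ] tip [ 0.5196 -0.106   0.116 ] F [0.4448 0.2264 1.2794] open 0.00027751658650695585 q [-0.298   0.0165  1.799   0.0001  1.3269 -1.9287]
tool x [-0.9982 -0.0598  0.0007] y [-0.0598  0.9982  0.0004] z [-0.0007  0.0004 -1.    ]
```

Request:
apply_moves --deltas '[[0, [15, -10, -20], 0], [0, [25, 0, -55], 0], [0, [10, 0, -60], 0.17], [20, [0, 0, -60], 0.17], [50, [0, 0, -60], 0.17]]'

```text
t: 4.82
tool_pos: [0.47, -0.1195, 0.5599]
orientation: [0.711, 3.059, -0.0]
force: [1.2, 1.0, -0.4]
opening: 0.016
```

Request:
apply_moves --deltas '[[80, [0, 0, -30], 0.18], [80, [0, 0, 0], 0.18], [80, [0, 0, 0], 0.18], [80, [0, 0, 0], 0.18], [80, [0, 0, 0], 0.18]]'

```text
t: 5.45
tool_pos: [0.4706, -0.1196, 0.5877]
orientation: [1.971, 2.446, 0.0]
force: [0.7, -0.1, -0.2]
opening: 0.066
```

```bash
python3 -c "
from h import *
import cv2
show(); t,R,s=pose(); w=rot(np.load('p.npy')).apply([1,0,0]); print('yaw needed',-(np.arctan2(w[1],w[0])-np.arctan2(R[1,1],R[0,1])))
a=viewer.read_camera('scene')[200:340,290:430];b=viewer.read_camera('top')[155:295,290:430]
cv2.imwrite('pics/k2.png',cv2.resize(np.hstack([a,b]),None,fx=2.8,fy=2.8,interpolation=cv2.INTER_CUBIC))"
```

```text
t 5.45 tcp [ 0.4706 -0.1196  0.5877] tip [ 0.4706 -0.1196  0.4017] F [ 0.6563 -0.1084 -0.2254] open 0.06597929226312224 q [-0.3545 -0.1782  1.4618  0.      1.8576 -0.5685]
tool x [-0.2123  0.9772 -0.0002] y [0.9772 0.2123 0.0003] z [ 0.0004 -0.0001 -1.    ]
yaw needed 0.15756330597386708
```

View pics/k2.png

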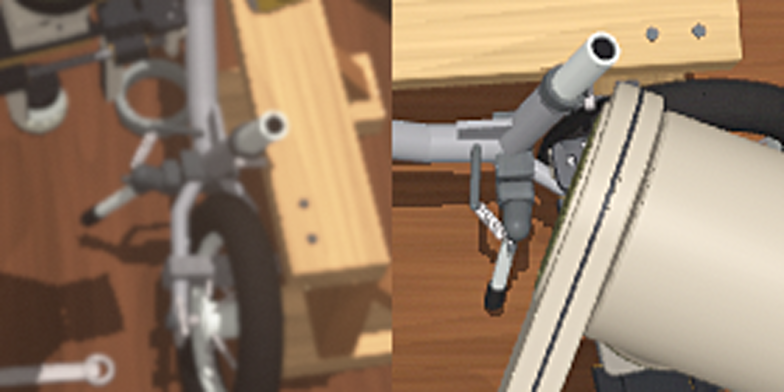

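Request:
apply_moves --deltas '[[85, [0, 0, 0], 0.157], [85, [0, 45, 0], 0], [85, [0, 45, 0], 0], [85, [0, 45, 0], 0], [85, [0, 43, 0], 0]]'

```text
t: 6.18
tool_pos: [0.6496, -0.1082, 0.5873]
orientation: [2.144, 2.296, 0.0]
force: [0.9, 0.1, 0.4]
opening: 0.0852
```

```bash
python3 -c "
from h import *
show(); print(to([.649,-.1105,.2986]))"
```

```text
t 6.175 tcp [ 0.6496 -0.1082  0.5873] tip [ 0.6497 -0.1082  0.4013] F [0.9162 0.149  0.3768] open 0.08521751894138355 q [-0.2428  0.3036  0.9605 -0.      1.8773 -0.3109]
tool x [-0.068   0.9977 -0.0001] y [0.9977 0.068  0.0002] z [ 0.0002 -0.0001 -1.    ]
[ -2.2301  -0.831  102.7209]
```

Request:
apply_moves --deltas '[[85, [-2, -1, 40], 0], [85, [0, 0, 40], 0], [85, [0, 0, 23], 0], [50, [0, 0, 0], 0], [40, [0, 0, 0], 0]]' --grip_force 8

```text
t: 6.8
tool_pos: [0.6474, -0.1104, 0.486]
orientation: [2.147, 2.291, 0.001]
force: [-0.7, 0.9, 0.9]
opening: 0.0697
```

Request:
apply_moves --deltas '[[38, [0, 0, 0], 0], [20, [0, 0, 0], 0], [20, [0, 0, 0], 0], [20, [0, 0, 0], 0]]'

```text
t: 7.3
tool_pos: [0.6474, -0.1103, 0.4849]
orientation: [2.15, 2.29, 0.001]
force: [-0.1, 0.3, 1.7]
opening: 0.0319
```

```bash
python3 -c "
from h import *
show()
p=np.load('p.npy');t,R,s=pose(); g=t+.167*R[:,2]; print('grasp',g,'post',T(p,POST))
X=rot(p).inv().apply(g-np.array([p[0],p[1],0])); print('grasp in bike',X)
prev=T(p,X)
for a in (.17,.13,.09,.05,.02,0.):
    q=p.copy();q[3]=a; c=T(q,X); print(a,R.T@(c-prev)*1e3); prev=c"
```

```text
t 7.3 tcp [ 0.6474 -0.1103  0.4849] tip [ 0.6476 -0.1103  0.2989] F [-0.1204  0.2772  1.7097] open 0.03192206742238659 q [-0.2468  0.268   1.188   0.0001  1.6847 -0.31  ]
tool x [-0.0632  0.998  -0.0002] y [0.998  0.0632 0.001 ] z [ 0.001  -0.0001 -1.    ]
grasp [ 0.6476 -0.1103  0.3179] post [ 0.6481 -0.1088  0.313 ]
grasp in bike [-0.0017 -0.0965  0.3247]
0.17 [  0.0871 -12.8293  -2.4129]
0.13 [  0.0874 -12.8487  -1.8868]
0.09 [  0.0879 -12.9138  -1.3714]
0.05 [  0.0883 -12.9583  -0.8539]
0.02 [ 0.0664 -9.7355 -0.2999]
0.0 [ 0.0443 -6.4934 -0.0377]
```

Request:
apply_moves --deltas '[[20, [0, -6.4, -1.2], 0], [20, [0, -6.4, -1.2], 0], [20, [0, -6.4, -1], 0], [20, [0, -6.4, -0.9], 0], [20, [0, -6.4, -0.7], 0]]' --grip_force 10

```text
t: 7.92
tool_pos: [0.6148, -0.1123, 0.4891]
orientation: [-2.15, -2.29, 0.001]
force: [1.1, 1.3, 2.3]
opening: 0.028
```

Request:
apply_moves --deltas '[[20, [0, -6.5, -0.6], 0], [20, [0, -6.5, -0.4], 0], [20, [0, -6.5, -0.3], 0], [20, [0, -6.5, -0.2], 0], [20, [0, -5, 0], 0]]'

```text
t: 8.55
tool_pos: [0.584, -0.1142, 0.4908]
orientation: [-2.15, -2.29, 0.0]
force: [-0.6, 2.7, 0.5]
opening: 0.0251
```

Request:
apply_moves --deltas '[[20, [0, -4.5, 0], 0], [20, [0, 0, 0], 0], [20, [0, 0, 0], 0]]' --grip_force 12

```text
t: 8.93
tool_pos: [0.58, -0.1145, 0.491]
orientation: [2.15, 2.29, 0.001]
force: [0.4, 3.2, 0.3]
opening: 0.0254
```

```bash
python3 -c "
from h import *
import cv2
show()
a=viewer.read_camera('scene')[130:370,290:450];b=viewer.read_camera('top')[130:370,130:460]
cv2.imwrite('pics/u1.png',cv2.resize(np.hstack([a,b]),None,fx=1.63,fy=1.63,interpolation=cv2.INTER_CUBIC))"
```

```text
t 8.925 tcp [ 0.58   -0.1145  0.491 ] tip [ 0.5801 -0.1144  0.305 ] F [0.4092 3.2037 0.3247] open 0.02544892289812193 q [-0.2817  0.0872  1.379   0.0003  1.6752 -0.3447]
tool x [-0.063   0.998   0.0002] y [0.998  0.063  0.0003] z [ 0.0003  0.0002 -1.    ]
```

View pics/u1.png

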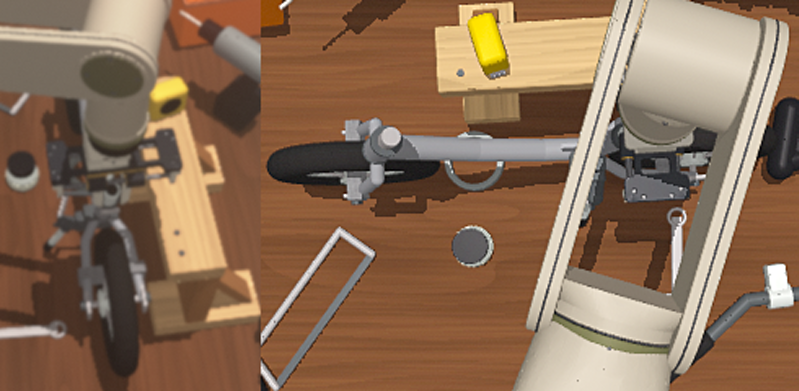

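Request:
apply_moves --deltas '[[20, [0, 0, 0], 0], [20, [0, 0, 0], 0], [20, [0, 0, 0], 0], [20, [0, 0, 0], 0]]' --grip_force 30

```text
t: 9.52
tool_pos: [0.58, -0.1145, 0.491]
orientation: [2.15, 2.29, 0.0]
force: [0.9, 4.4, 0.7]
opening: 0.0251
```

```bash
python3 -c "
from h import *
import cv2
show()
p=np.load('p.npy'); a=np.linspace(0,2*np.pi,90); b=np.linspace(0,2*np.pi,24)
for lean in (-.06,-.03,0,.03,.06):
    q=p.copy(); q[3]=lean
    U=np.array([proj('top',T(q,[.021*np.sin(j),.31+(.104+.021*np.cos(j))*np.cos(i),.125+(.104+.021*np.cos(j))*np.sin(i)])) for i in a for j in b])
    print(lean,'bbox u',U[:,0].min(),U[:,0].max(),'v',U[:,1].min(),U[:,1].max(),'v at u 155:',U[abs(U[:,0]-155)<3][:,1].min(),U[abs(U[:,0]-155)<3][:,1].max())
im=viewer.read_camera('top'); c=im[200:260,130:175].max(axis=2)
for u in (150,155,160): 
    r=np.where(im[195:265,u].max(axis=1)<60)[0]+195; print(u,r.min(),r.max())
cv2.imwrite('pics/u2.png',cv2.resize(im[190:270,125:225],None,fx=6,fy=6,interpolation=cv2.INTER_CUBIC))"
```

```text
t 9.525 tcp [ 0.58   -0.1145  0.491 ] tip [ 0.58   -0.1145  0.305 ] F [0.9077 4.4495 0.6983] open 0.02505267519362057 q [-0.2817  0.0871  1.3791  0.0002  1.6753 -0.3448]
tool x [-0.0631  0.998   0.0001] y [0.998  0.0631 0.0002] z [ 0.0001  0.0001 -1.    ]
-0.06 bbox u 134.7462871931076 241.51140597168163 v 221.4410747868319 244.7098466479111 v at u 155: 223.8923636496143 244.7098466479111Traceback (most recent call last):
  File "<string>", line 8, in <module>
    U=np.array([proj('top',T(q,[.021*np.sin(j),.31+(.104+.021*np.cos(j))*np.cos(i),.125+(.104+.021*np.cos(j))*np.sin(i)])) for i in a for j in b])
                ~~~~^^^^^^^^^^^^^^^^^^^^^^^^^^^^^^^^^^^^^^^^^^^^^^^^^^^^^^^^^^^^^^^^^^^^^^^^^^^^^^^^^^^^^^^^^^^^^^^^^^^^^^
  File "h.py", line 13, in proj
    c=viewer.get_calibration(n); Y=np.array(c['R'])@X+np.array(c['t'])
ValueError: time passes only in moves, steps and waits
```

```bash
sed -i 's/^def proj/from functools import lru_cache\n@lru_cache\ndef cal(n): return viewer.get_calibration(n)\ndef proj/; s/c=viewer.get_calibration(n); Y/c=cal(n); Y/' h.py; python3 -c "
from h import *
import cv2
p=np.load('p.npy'); a=np.linspace(0,2*np.pi,90); b=np.linspace(0,2*np.pi,24)
for lean in (-.06,-.03,0,.03,.06):
    q=p.copy(); q[3]=lean
    U=np.array([proj('top',T(q,[.021*np.sin(j),.31+(.104+.021*np.cos(j))*np.cos(i),.125+(.104+.021*np.cos(j))*np.sin(i)])) for i in a for j in b])
    print(lean,'u',U[:,0].min(),'v at u 155:',U[abs(U[:,0]-155)<3][:,1].min(),U[abs(U[:,0]-155)<3][:,1].max(),'all',U[:,1].min(),U[:,1].max())
im=viewer.read_camera('top')
for u in (150,155,160): 
    r=np.where(im[195:265,u].max(axis=1)<60)[0]+195; print(u,r.min(),r.max())
cv2.imwrite('pics/u2.png',cv2.resize(im[190:270,125:225],None,fx=6,fy=6,interpolation=cv2.INTER_CUBIC))"
```

```text
-0.06 u 134.7462871931076 v at u 155: 223.8923636496143 244.7098466479111 all 221.4410747868319 244.7098466479111
-0.03 u 134.65429016453373 v at u 155: 220.9221771709051 243.75202646928517 all 218.6132384205336 243.82739330224112
0 u 134.58644211361445 v at u 155: 217.9738955537727 242.86632358483783 all 215.6666592595676 243.30370186469187
0.03 u 134.54281066636298 v at u 155: 215.05172073268787 241.9747911261718 all 212.68552468497845 242.91847232107395
0.06 u 134.5234223604778 v at u 155: 212.1597796347911 241.07837282360416 all 209.69898021128967 242.5953426641998
150 220 242
155 219 242
160 218 243
```

View pics/u2.png

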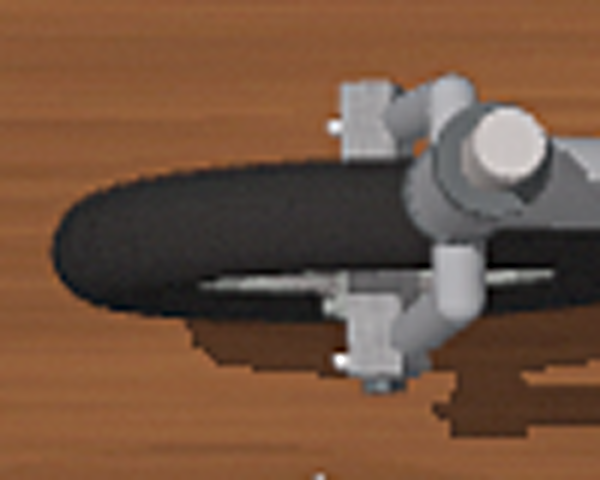

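```bash
python3 -c "
from h import *
show(); order.close_job()"
```

```text
t 9.575 tcp [ 0.58   -0.1145  0.491 ] tip [ 0.58   -0.1145  0.305 ] F [-0.069   5.4258 -0.0405] open 0.024786360209911852 q [-0.2817  0.0871  1.3791  0.0002  1.6753 -0.3448]
tool x [-0.0631  0.998   0.0001] y [0.998  0.0631 0.0002] z [ 0.0002  0.0001 -1.    ]
the job is handed in; nothing more can be done
```

The kickstand is down, and the bike is held upright by the seat post with a 30 N grip. I handed the job in at about 9.6 s of robot time, with the gripper still holding.

**What I did**
- **Kickstand:** I pushed the leg round its arc with the closed fingertips. The push peaked at about 6 N in my readings, then dropped to nothing as the spring took over. A picture taken after I pulled away showed the leg down.
- **Frame:** I gripped the seat post with the jaws across the bike. I then drew the post about 68 mm off the trestle along its tipping arc and tightened the grip.

**Last checks**
- **Upright:** The front tyre's outline in the top view gives a lean of about -0.005 rad, within about 0.01; the limit is 0.08. The opening was about 25 mm, the tube's own diameter, so the pads lie flat on it.
- **Grip position:** The grasp point was worked out at about 5 mm from the seat-post point when I closed on it. I did not measure it again once upright.
- **Tyres:** The front tyre is within a pixel of where it stood at the start. I did not measure the rear tyre separately, but vertical force on the wrist was near zero, so nothing is being lifted.
- **Kickstand and other things:** The stand was still down in the scene view after lifting. The bystanders that show in it look untouched; I did not measure them.

**Not fully settled:** A sideways force on the wrist along the bike crept up from about 3 to 5 N after I tightened the grip. This is probably the slanted tube wedging in the pads, and the pose did not move. I have no direct reading of the forces on the trestle or the stand's foot.

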